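# Slide a blister-card carrier home under the drag spring of a checking dock

### The arm

A 6-joint arm with a two-finger parallel gripper is mounted at the origin on the work surface. World frame = base frame: x ahead of the robot, y to its left, z up, the work surface at z = 0. Lengths are in m, angles in rad, forces in N, time in s.
With the tool pointing down it reaches from about 0.275 to 0.825 m from the base axis. Payload 4.9 kg.
Tool frame: the origin (TCP) lies midway between the tips of the shut fingers; the grasp point (between the pads) lies 19 mm behind it (bot.grip_depth is the distance from the TCP to the grasp point, in m); y points along the fingers, x is the direction in which the jaws open and shut, and the axes are right-handed (so a half turn about y gives the same grasp; the last joint's range is limited). The gripper opens to 85 mm and grips with 20 to 120 N. Pads are 22 mm wide; open, the fingers measure 114 mm over their backs; the gripper's body (76 mm by 85 mm) begins 54 mm behind the grasp point. The pads swing forward as they close: fully open they stand 13 mm farther back than shut.
Start: joints at [-1.357, 0.326, -0.193, 1.052, 0, 1.437], TCP at [0.187, -0.517, 0.231] pointing down, gripper open.
Joint ranges: [-2.65, 2.65], [-0.97, 1.79], [-1.3, 1.35], [-1.93, 2.1], [-1.47, 1.37], [-3.14, 3.14]. Speed limits (rad/s): [2.57, 2.57, 3.14, 3.14, 3.14, 3.14].

### API

Orientations are given as a unit quaternion [w, x, y, z].
In Python, from cell import bot gives the robot as it stands. Calls block until the motion is done:
- bot.move_pose(position, orientation): joint-space move of the TCP to a pose.
- bot.move_linear(position, speed=0.15, rotation=None, until_force=None): straight line of the TCP; rotation=None keeps the orientation; speed is the mean speed in m/s. With until_force (N) it stops when the force on the tool has changed by that much, and returns True; else False.
- bot.goto_joints(angles): joint-space move.
- bot.set_gripper(opening, grasp_force=None): opening from 0.0 (shut) to 1.0 (fully open); grasp_force is the grip in N (None keeps the last); returns when the fingers have stopped.
- bot.wait(seconds).
- bot.solve_ik(position, orientation): joint angles nearest the present ones, or None.
- bot.camera(name): name is "scene" or "side" or "wrist"; returns the picture (400x640x3 uint8, red, green, blue); there is no depth.
- bot.calibration(name): a dict with "mtx" (3x3 intrinsics, pixels), "k1" (the pictures are not rectified: a ray, as slopes to the right and down, at radius r is drawn at 1 + k1 r^2 times it, then the intrinsics apply), "extrinsics" (4x4, takes a point from world to camera coordinates); the wrist camera has in their place "hand_eye" (4x4, takes a point from camera to tool coordinates, whose origin is the TCP and whose axes are the tool frame's). Camera axes: x right, y down, z forward; pixel columns grow to the right and rows downward; lengths in m; the calibration is good to about 2 mm. A picture is of the moment at which its call begins: read the wrist's pose just before it. calibration takes no time and is no camera call.
A pose or a line that the arm cannot do raises bot.PlanningError and nothing moves.
- bot.close_job(): hands the job in, once; it reports no verdict.
Trained networks look in the newest picture that a camera, given by its name, has taken for a name from the list of things; names that differ only in an ending like _2 or _b are one class to them, and where a whole thing is asked for, a point or a joint stands for the part that bears it (a point fixed in the world has none). Each returns a list of dicts, best first, with "confidence" (0 to 1); they miss things now and then, are a little off and sometimes report something else, mostly with a low value. They report only what shows in the picture. A call takes as long as a camera call.
- bot.search_frame(camera, thing): "bbox" ([left, top, width, height] in pixels, round what is visible of it).
Readings, each from a call of its own:
- bot.read_clock(): time.
- bot.read_joint_positions(): joint angles.
- bot.read_joint_vel(): joint speeds.
- bot.read_joint_efforts(): joint torques, N m.
- bot.read_position(): TCP position.
- bot.read_tool_rot(): TCP orientation.
- bot.read_ft_force(): force on the tool from outside, world axes, zero at the start.
- bot.read_moment(): the same for the moment, N m.
- bot.read_gripper_width(): opening from 0.0 (shut) to 1.0 (fully open).
Only numpy, scipy, OpenCV 4.12 (cv2) and the standard library are available. Lean on these libraries where they do the work, as an engineer would, in place of code of your own. Each camera call takes 0.05 s, during which the arm holds its last target. There are 200 camera calls.

### The job

On the pharmacy bench, slide the white blister-card carrier along its lane in the dock, under the steel drag spring, until it is fully home against the red end stop: press down hard with the fingertips on its ribbed blue pad and keep pressing while you slide it. Do not grip or lift the carrier, do not touch the spring, and leave the other things on the bench where they are. When it is home, take the fingers away.

Things in the scene. Friction and masses are not known exactly. Their poses are not given: they have to be found in the camera images.
- dock: Fixed checking dock: grey base plate, x -161 to +124 mm, 124 mm wide. Origin on the table under the lane's centre line; x axis = direction to slide, z up. Aluminium side rails (inner faces y = +-37 mm, tops 20 mm above the table), rear wall (inner face x = -150 mm, top 22 mm).
- bridge (a point): Centre of the top of the dark steel bridge that crosses the lane at dock x = 28 to 42 mm, 120 mm wide; underside 30 mm, top 38 mm above the table, screw heads to 41 mm. The carrier passes beneath it; fingers cannot.
- end_stop (a point): Middle of the top edge of the red end stop's face: dock x = +105 mm, 26 mm above the table.
- bed: Slick black floor of the lane, 255 x 74 mm, fixed in the dock; its origin is 6 mm above the table, its top surface 10 mm.
- carrier: Loose white plastic card carrier 150 (x, along the lane) x 70 x 12 mm, 105 to 210 g, lying on the bed, 2 mm play at each rail. Origin at the centre of its underside. Foil card with orange tablets in front, ribbed blue pad at the rear. Home: origin at dock x = +30 mm, 80 to 102 mm from the start. Its nose meets the spring at about dock x = -13 mm; the push needed there is greatest, about 6 N.
- pad_top (a point): Centre of the blue non-slip pad's top, 25 mm above the table, 48 mm behind the carrier's origin; pad 50 (along the lane) x 62 mm. Friction on it about 1.0 to 1.4, bed and spring 0.2: fingertips drive it by friction, with 10 to 20 N of downward press all the way; lighter ones slip. Pushing on when home only raises the force. Home: dock x = -18 mm, 46 mm short of the bridge.
- spring (a joint): Drag spring: a steel leaf 40 mm wide hung from the bridge, sloping down and forwards over the lane. 0 = down and free, grows (rad) as the carrier's nose lifts it; about 0.2 when the carrier lies under it. It presses on the carrier with about 5 N there, up to 10 N at first contact.
- spring_tip (a point): Free lower end of the drag spring; at rest 88 mm along x in the dock's frame and 13 mm above the table, 22 mm with the carrier under it.
- vial_a: Bystander: small amber tablet bottle, white cap, 34 mm across, 62 mm tall, standing left of the dock. Origin under its centre.
- vial_b: Bystander: another small amber tablet bottle, 34 mm across, 62 mm tall, standing right of the dock. Origin under its centre.
- marker: Bystander: yellow and black marker pen 115 x 21 x 15 mm lying right of the dock. Origin on the table under the yellow part.
- box_teal: Bystander: teal medicine box 120 x 75 x 45 mm at the robot's right. Origin under its centre.
- box_olive: Bystander: olive medicine box 120 x 75 x 45 mm at the robot's right. Origin under its centre.
- syrup: Bystander: amber syrup bottle, 52 mm across, 110 mm tall, at the robot's left. Origin under its centre.
- water: Bystander: clear water bottle, 66 mm across, 180 mm tall, at the robot's far left. Origin under its centre.

How it is judged:
By the outcome, as a careful person would: the job done as asked, in the order asked, and still so for the second after the job is handed in, with the robot touching nothing.
It also fails if it takes over 43 s, if anything falls off the work surface, if the arm or the gripper's body presses on something with over 40 N, if the wrist force passes 120 N, or if a joint passes its speed limit or range.

## Working session

There is one attempt and no reset: what is moved stays moved. The work goes in short steps, each a Python script; the robot and the scene stay as the last script left them, time stands still between calls to the robot, and variables do not carry over. Pictures are saved under pics/ and viewed, about 8 in all and at most 12, crops included, and the job is handed in when it is done.

```bash
mkdir -p pics; ls; python3 - <<'E'
from cell import bot
import cv2,numpy as np
for n in ("scene","side"):
    im=bot.camera(n); cv2.imwrite(f"pics/{n}0.png",im[:,:,::-1])
    for t in ("dock","bridge","end_stop","carrier","pad_top","bed"):
        try: print(n,t,[(np.round(d["bbox"]).tolist(),round(d["confidence"],2)) for d in bot.search_frame(n,t)[:2]])
        except Exception as e: print(n,t,e)
    c=bot.calibration(n); print(np.round(c["mtx"],1).tolist(),c["k1"],np.round(c["extrinsics"],3).tolist())
c=bot.calibration("wrist");print(np.round(c["mtx"],1).tolist(),c["k1"],np.round(c["hand_eye"],3).tolist())
print(bot.read_tool_rot(),bot.read_clock())
E
```

```text
pics
scene dock [([254.0, 183.0, 112.0, 46.0], 0.6)]
scene bridge [([255.0, 185.0, 116.0, 44.0], 0.62)]
scene end_stop [([252.0, 184.0, 116.0, 43.0], 0.59)]
scene carrier [([270.0, 188.0, 56.0, 22.0], 0.96), ([252.0, 186.0, 120.0, 44.0], 0.21)]
scene pad_top [([269.0, 186.0, 59.0, 24.0], 0.9)]
scene bed [([260.0, 190.0, 101.0, 27.0], 0.8), ([271.0, 188.0, 55.0, 22.0], 0.29)]
[[391.3, 0.0, 316.0], [0.0, 391.3, 202.3], [0.0, 0.0, 1.0]] 0.01545331648010527 [[0.767, 0.642, -0.013, -0.445], [0.372, -0.461, -0.806, -0.192], [-0.523, 0.613, -0.592, 1.324], [0.0, 0.0, 0.0, 1.0]]
side dock [([278.0, 197.0, 91.0, 45.0], 0.76)]
side bridge [([277.0, 197.0, 95.0, 43.0], 0.68), ([266.0, 243.0, 27.0, 67.0], 0.65)]
side end_stop [([275.0, 197.0, 93.0, 44.0], 0.64), ([290.0, 212.0, 19.0, 15.0], 0.4)]
side carrier [([312.0, 199.0, 46.0, 25.0], 0.89)]
side pad_top [([264.0, 245.0, 31.0, 66.0], 0.34)]
side bed [([312.0, 199.0, 44.0, 20.0], 0.72)]
[[410.4, 0.0, 313.0], [0.0, 410.4, 201.1], [0.0, 0.0, 1.0]] -0.08227135370934066 [[-0.998, -0.057, -0.021, 0.587], [-0.014, 0.551, -0.834, 0.057], [0.059, -0.832, -0.551, 1.323], [0.0, 0.0, 0.0, 1.0]]
[[357.7, 0.0, 317.0], [0.0, 357.7, 199.7], [0.0, 0.0, 1.0]] -0.06990794347213933 [[1.0, 0.001, 0.0, 0.001], [-0.0, -0.329, 0.944, -0.142], [0.001, -0.944, -0.329, 0.085], [0.0, 0.0, 0.0, 1.0]]
[-0.57894436  0.57898508 -0.40593783  0.40597314] 0.7
```

```bash
cat > h.py <<'E'
from cell import bot
import numpy as np, cv2
from scipy.spatial.transform import Rotation as R
def rot(q): return R.from_quat(np.roll(q,-1)).as_matrix()
def cam(n):
    c=bot.calibration(n)
    if n=="wrist":
        T=np.eye(4);T[:3,:3]=rot(bot.read_tool_rot());T[:3,3]=bot.read_position()
        E=np.linalg.inv(T@np.array(c["hand_eye"]))
    else: E=np.array(c["extrinsics"])
    return np.array(c["mtx"]),c["k1"],E
def proj(c,P):
    K,k,E=c; p=np.atleast_2d(P)@E[:3,:3].T+E[:3,3]
    d=np.array([k,0,0,0,0])
    return cv2.projectPoints(p,np.zeros(3),np.zeros(3),K,d)[0][:,0]
def at_z(c,uv,z):
    K,k,E=c; n=cv2.undistortPoints(np.array(uv,float).reshape(-1,1,2),K,np.array([k,0,0,0,0.]))[:,0]
    r=np.c_[n,np.ones(len(n))]@E[:3,:3]; o=-E[:3,:3].T@E[:3,3]
    z=np.broadcast_to(z,len(n)); return o+r*((z-o[2])/r[:,2])[:,None]
E
python3 - <<'E'
from h import *
a=cv2.imread("pics/scene0.png");b=cv2.imread("pics/side0.png")
f=lambda i,x,y,w,h,s:cv2.resize(i[y:y+h,x:x+w],None,fx=s,fy=s,interpolation=cv2.INTER_CUBIC)
cv2.imwrite("pics/c1.png",np.vstack([f(a,220,160,200,75,4),f(b,220,180,200,75,4)]))
print(at_z(cam("scene"),[[310,206]],.01),at_z(cam("side"),[[323,219]],.01))
E
```

```text
[[ 0.56206857 -0.00226993  0.01      ]] [[0.55408196 0.03035076 0.01      ]]
```

View pics/c1.png

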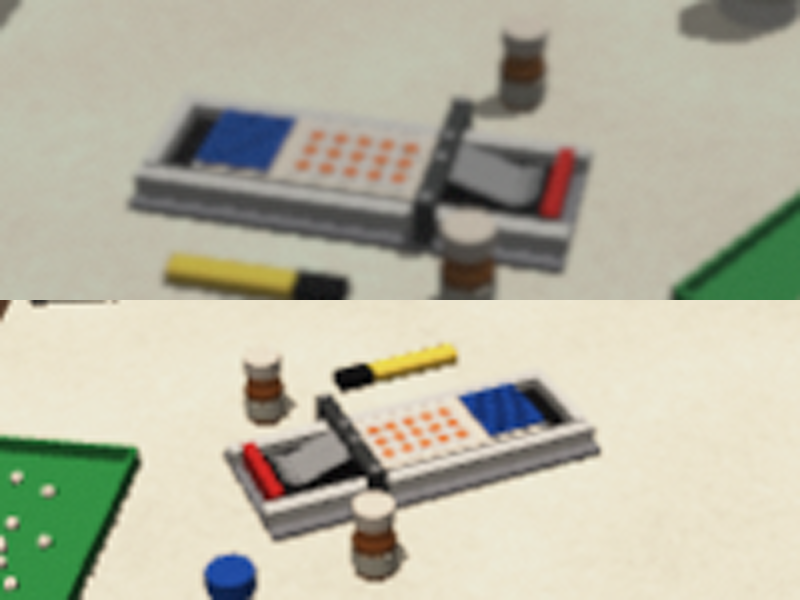

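View pics/scene0.png

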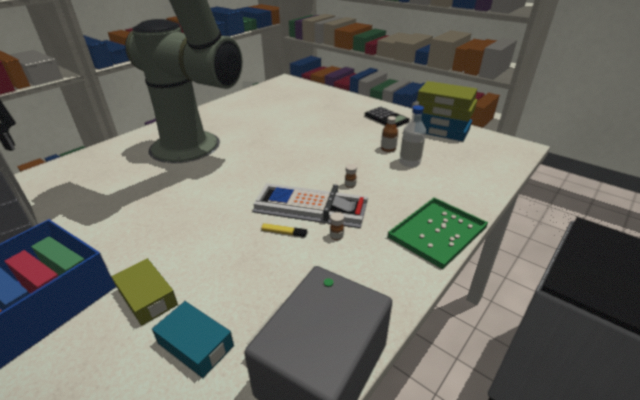

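The crops show the dock with the blue pad at scene px (281,195) and side px (346,207). The red stop's top is at scene (361,205) and side (285,222), with a vial on each side of the bridge. Next I'll triangulate a coarse pose and look from close by.

```bash
python3 - <<'E'
from h import *
s,d=cam("scene"),cam("side")
for n,c,u in(("sc",s,[[281.3,195],[361,205],[331,195]]),("sd",d,[[345.7,207],[285.5,222],[307.5,214]])):
    p=at_z(c,u,[.025,.026,.038]);v=p[1]-p[0];print(n,p.round(3).tolist(),np.degrees(np.arctan2(v[1],v[0])),np.hypot(*v[:2]))
print("R",rot(bot.read_tool_rot()).round(2).tolist())
E
```

```text
sc [[0.484, -0.028, 0.025], [0.675, 0.067, 0.026], [0.598, 0.04, 0.038]] 26.5269947888035 0.2125323406709619
sd [[0.481, -0.018, 0.025], [0.67, 0.072, 0.026], [0.603, 0.043, 0.038]] 25.472217233201672 0.20981989648228158
R [[0.34, 0.0, 0.94], [-0.94, -0.0, 0.34], [0.0, -1.0, -0.0]]
```

```bash
cat >> h.py <<'E'
def down(yaw):
    c,s=np.cos(yaw),np.sin(yaw)  # tool z along heading, y down, x = y cross z
    M=np.c_[np.cross([0,0,-1],[c,s,0]),[0,0,-1],[c,s,0]]
    return np.roll(R.from_matrix(M).as_quat(),1)
E
python3 - <<'E'
from h import *
q=down(np.radians(26)); bot.set_gripper(0.0)
bot.move_pose([.596,.031,.21],q)
c=cam("wrist"); print(bot.read_position().round(4),bot.read_clock())
im=bot.camera("wrist");cv2.imwrite("pics/w1.png",im[:,:,::-1])
for t in ("carrier","end_stop","pad_top","bridge"): print(t,[(np.round(d["bbox"]).tolist(),round(d["confidence"],2)) for d in bot.search_frame("wrist",t)[:2]])
np.savez("w1.npz",K=c[0],k=c[1],E=c[2])
E
```

```text
[0.5961 0.03   0.21  ] 3.9
carrier []
end_stop [([248.0, 64.0, 137.0, 255.0], 0.88)]
pad_top [([281.0, 176.0, 69.0, 94.0], 0.6), ([277.0, 87.0, 80.0, 176.0], 0.42)]
bridge [([249.0, 65.0, 132.0, 248.0], 0.82)]
```

View pics/w1.png

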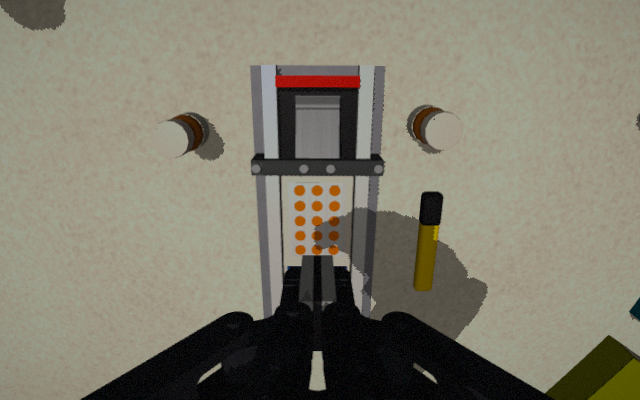

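The wrist view shows the bridge ends at about (251,165) and (384,166), the far base corners at (251,66) and (384,66), and the red stop's face edge at y≈88 between x 276 and 360. The fingers hide the pad, whose front edge is at about y=267.

```bash
python3 - <<'E'
from h import *
from scipy.optimize import least_squares
z=np.load("w1.npz");c=(z["K"],float(z["k"]),z["E"])
D=np.array([[35.5,60,36],[35.5,-60,36],[124,62,3],[124,-62,3],[105,40,26],[105,-40,26]])/1000
U=np.array([[251,165],[384,166],[251,66],[384,66],[276,88],[360,88.]])
W=np.array([[1,1],[1,1],[1,1],[1,1],[0,1],[0,1]])
def w(p,P): c_,s=np.cos(p[2]),np.sin(p[2]); P=np.asarray(P); return np.c_[p[0]+c_*P[:,0]-s*P[:,1],p[1]+s*P[:,0]+c_*P[:,1],P[:,2]]
r=least_squares(lambda p:((proj(c,w(p,D))-U)*W).ravel(),[.578,.023,.45])
print(r.x,np.degrees(r.x[2]),r.fun.reshape(-1,2).round(1).tolist())
np.save("dock.npy",r.x)
inv=lambda P:np.c_[(P[:,:2]-r.x[:2])@np.array([[np.cos(r.x[2]),-np.sin(r.x[2])],[np.sin(r.x[2]),np.cos(r.x[2])]])]*1000
print("pad front",inv(at_z(c,[[317,267]],.022)))
print("pad scene/side",inv(at_z(cam("scene"),[[281.3,194.5]],.025)),inv(at_z(cam("side"),[[345.7,207]],.025)))
print("stop s/s",inv(at_z(cam("scene"),[[360.5,205]],.026)),inv(at_z(cam("side"),[[285.5,222.]],.026)))
E
```

```text
[0.56987353 0.01611453 0.45084674] 25.831615175908674 [[0.4, 2.0], [-0.6, 1.2], [-0.5, -0.8], [0.7, -0.5], [-0.0, -0.9], [0.0, -0.7]]
pad front [[-75.43118823   0.14958699]]
pad scene/side [[-96.98324642  -0.46110963]] [[-95.16420274   7.7127711 ]]
stop s/s [[115.0168943   -0.36591876]] [[114.65156592   6.3966472 ]]
```

```bash
cat >> h.py <<'E'
try: DK=np.load("dock.npy")
except Exception: DK=None
def dw(x,y,z): c,s=np.cos(DK[2]),np.sin(DK[2]); return np.array([DK[0]+c*x-s*y,DK[1]+s*x+c*y,z])
def wd(P): c,s=np.cos(DK[2]),np.sin(DK[2]); d=np.asarray(P)[:2]-DK[:2]; return np.array([c*d[0]+s*d[1],-s*d[0]+c*d[1],P[2]])
def force(): # dock axes
    f=bot.read_ft_force(); c,s=np.cos(DK[2]),np.sin(DK[2]); return np.array([c*f[0]+s*f[1],-s*f[0]+c*f[1],f[2]])
E
python3 - <<'E'
from h import *
q=down(DK[2])
bot.move_pose(dw(-.100,0,.075),q)
print(force().round(1))
bot.move_linear(dw(-.100,0,.033),speed=.08)
print("hit",bot.move_linear(dw(-.100,0,.015),speed=.01,until_force=3))
print(bot.read_position().round(4),wd(bot.read_position()).round(4),force().round(1),bot.read_clock())
z=bot.read_position()[2]
for k in range(3):
    z-=.0005; bot.move_linear(dw(-.100,0,z),speed=.01); print(z.round(4),bot.read_position()[2].round(4),force().round(1))
    if force()[2]>12: break
print(bot.read_clock()); np.save("z.npy",z)
cv2.imwrite("pics/w2.png",np.vstack([bot.camera("wrist")[:,:,::-1][60:340],cv2.resize(bot.camera("side")[175:265,220:425,::-1],(640,281))]))
E
```

```text
[-0.4 -0.2  0.2]
hit True
[ 0.4799 -0.0275  0.0251] [-0.1     0.      0.0251] [-0.1  0.   5.9] 6.5417
0.0246 0.025 [-0.9  1.5  6.8]
0.0241 0.025 [-2.2  1.7 11.5]
0.0236 0.025 [-5.1  2.4 18.2]
7.2917
```

View pics/w2.png

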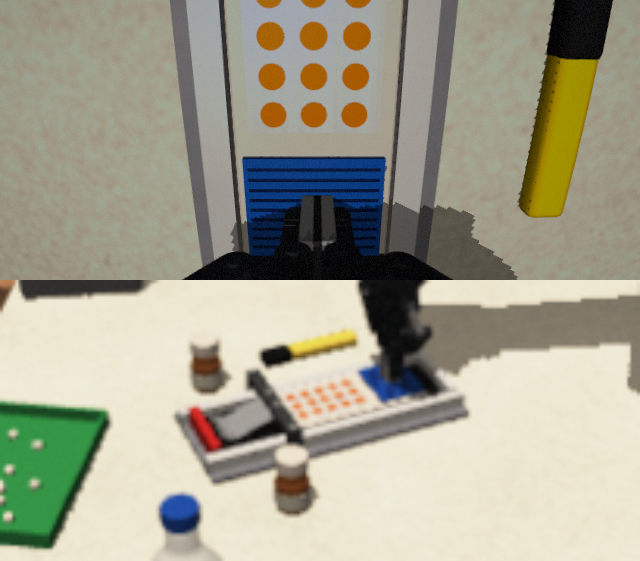

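The fingertips are on the pad, near its centre, with an 18 N press. Now the slide, with press feedback.

```bash
python3 - <<'E'
from h import *
z=float(np.load("z.npy")); x=-.100; y=0.; n=0
while x<-.004:
    f=force()
    z+=np.clip((f[2]-16)/13000*.7,-.0004,.0004)
    if abs(f[1])>3: y+=np.sign(f[1])*.0003
    x+=.003
    bot.move_linear(dw(x,y,z),speed=.03)
    f=force(); n+=1; p=wd(bot.read_position())
    if n%2==0 or -f[0]>9: print((p*1000).round(1).tolist(),f.round(1).tolist(), round(z*1000,2))
    if f[2]>30 or f[2]<6 or -f[0]>12.5: print("stop",f);break
np.save("st.npy",[x,y,z]);print(bot.read_clock())
E
```

```text
[-93.1, -1.0, 25.0] [-1.4, 1.0, 14.3] 23.56
[-87.0, -1.3, 25.0] [-2.2, -0.5, 15.3] 23.38
[-80.9, -1.4, 25.0] [-2.8, 0.1, 15.8] 23.3
[-74.8, -1.4, 25.0] [-1.9, 0.3, 15.8] 23.27
[-68.8, -1.4, 25.0] [-2.9, -0.0, 16.1] 23.23
[-62.8, -1.4, 25.0] [-2.4, 1.0, 14.9] 23.2
[-59.3, -1.3, 25.0] [-9.2, -0.0, 21.2] 23.21
[-53.6, -0.8, 25.0] [-8.7, -0.3, 18.5] 23.67
[-47.2, -0.7, 25.0] [-7.5, 0.2, 15.6] 23.81
[-40.8, -0.8, 25.0] [-6.6, -0.2, 15.6] 23.74
[-34.8, -0.8, 25.0] [-5.6, -0.2, 15.6] 23.71
[-28.2, -0.9, 25.0] [-4.8, 0.3, 15.2] 23.61
[-22.1, -0.9, 25.0] [-5.3, -0.5, 14.7] 23.5
[-18.7, -0.9, 25.0] [-12.3, -0.4, 21.6] 23.43
[-18.6, -0.9, 25.0] [-18.4, -0.4, 26.2] 23.73
stop [-18.37230944  -0.43567894  26.1506865 ]
14.6417
```

The force rose sharply at dock x = -18.6 mm (home is -18), and the spring was met where expected. I'll lift straight up and check.

```bash
python3 - <<'E'
from h import *
x,y,z=np.load("st.npy")
bot.move_linear(dw(x,y,.06),speed=.05)
bot.move_linear(dw(x,y,.15),speed=.12)
print(force().round(1))
bot.move_pose(dw(-.10,0,.22),down(DK[2]))
c=cam("wrist"); a=bot.camera("wrist")[:,:,::-1]; b=bot.camera("side")[180:255,220:420,::-1]
np.savez("w3.npz",K=c[0],k=c[1],E=c[2])
cv2.imwrite("pics/w3.png",np.vstack([a[:330],cv2.resize(b,(640,240),interpolation=cv2.INTER_CUBIC)]))
print(bot.read_clock(), [proj(c,dw(xx,0,.025)).round(0).tolist() for xx in (-.043,.007)],proj(c,dw(.105,0,.026)).round(0))
E
```

```text
[-0.   0.8 -1.1]
17.0417 [[[316.0, 107.0]], [[316.0, 50.0]]] [[316. -76.]]
```

View pics/w3.png

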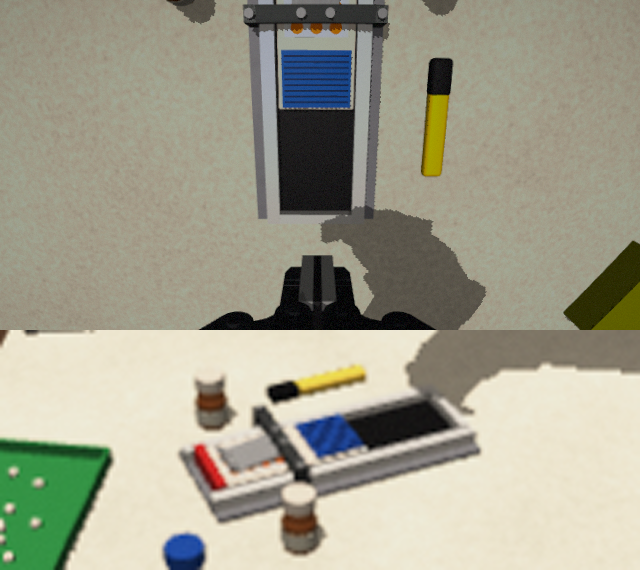

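The pad is at rows 50–108, against 50–107 predicted for home. One closer look at the nose against the stop before handing in.

```bash
python3 - <<'E'
from h import *
bot.move_pose(dw(.05,0,.20),down(DK[2]))
a=bot.camera("wrist")[:,:,::-1]
cv2.imwrite("pics/w4.png",cv2.resize(a[20:200,200:440],(800,600),interpolation=cv2.INTER_CUBIC)); print(bot.read_clock())
E
```

```text
17.75
```

View pics/w4.png

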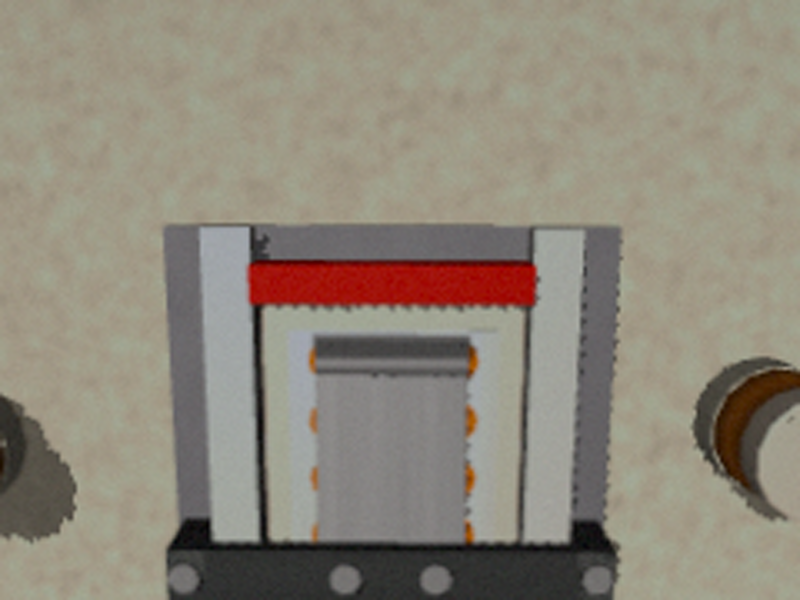

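The carrier's nose (crop row ~305) touches the red stop with no black bed showing between them, and the spring rests on the card.

```bash
python3 -c "
from cell import bot
bot.close_job()"
```

```text
the job is handed in; nothing more can be done
```

The carrier is home against the red end stop, the fingers are clear of it, and the job is handed in. It took about 18 s of the 43 s allowed.

- **Slide:** I pressed the shut fingertips on the blue pad and slid it 81 mm along the lane. The press was mostly 14–16 N. It rose to about 21 N where the nose met the spring, and to about 26 N against the stop, above the 10–20 N suggested.
- **Home:** Motion stopped at dock x = -18.6 mm (home is -18), where the push force jumped from about 5 to 18 N. I then lifted straight up.
- **Last checks:** The pad appeared at rows 50–108 in the wrist picture, against 50–107 predicted for home. The close-up shows no gap between the nose and the stop, with the spring lying on the card. Both vials and the marker look unmoved. I did not check the other bystanders again after the slide, but the arm went nowhere near them.
- **Disagreement:** The side camera placed the dock 6–8 mm off to one side of the other views. I used the wrist camera's fit, and the contact points agreed with it.

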